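# Gas reset: key off its hook, home in the switch, quarter turn and hold

## Robot

A 6-joint arm with a two-finger parallel gripper is mounted at the origin on a cart in front of the work surface, level with it; the furniture and walls round the work are solid. World frame = base frame: x ahead of the robot, y to its left, z up, the work surface at z = 0. Lengths are in m, angles in rad, forces in N, time in s.
With the tool pointing down it reaches from about 0.25 to 0.8 m from the base axis. Payload 8.5 kg.
Tool frame: the origin (TCP) lies midway between the tips of the shut fingers; the grasp point (between the pads) lies 19 mm behind it (env.grip_depth is the z of the grasp point in the tool frame, in m); z points along the fingers, y is the line along which they close (so a half turn about z gives the same grasp; the last joint's range is limited). The gripper opens to 85 mm and grips with 20 to 120 N. Pads are 22 mm wide; open, the fingers measure 114 mm over their backs; the gripper's body (76 mm by 85 mm) begins 54 mm behind the grasp point. The pads swing forward as they close: fully open they stand 13 mm farther back than shut.
Start: joints at [1.179, 0.238, -0.013, 1.319, 0, 1.571], TCP at [0.2, 0.485, 0.231] pointing down, gripper open.
Joint ranges: [-2.66, 2.66], [-1.03, 1.9], [-1.14, 1.46], [-1.82, 2.27], [-1.45, 1.34], [-3.14, 3.14]. Speed limits (rad/s): [2.22, 2.22, 2.79, 3.14, 3.14, 3.14].

## Interface

Orientations are given as a unit quaternion [w, x, y, z].
In Python, from station import status, imaging, env gives the robot as it stands.
- The arm moves only by the shell command python3 -m crank 'ROWS'. ROWS is a JSON object of lists of equal length, an entry for each row: "travel": the shift along the tool's x, y, z in m, a list of three; "delta_rot": the turn, a rotation vector about the tool's x, y, z in degrees, a list of three; "gripper": the closure, from -1 (fully open) to 1 (shut). In form: {"travel": [[tx, ty, tz], ...], "delta_rot": [[ax, ay, az], ...], "gripper": [gripper, ...]}. A call has 1 to 10 rows; each row shifts and turns the commanded pose from where the row before left it, along the tool's axes as they then stand; what a row does not reach is not made up. A row lasts 1/10 s, in which the tool goes at most 50 mm and 8.59 degrees, less where a joint would pass 70% of its speed; a pose out of reach is approached as far as the arm can. A call with a gripper value outside its range is refused whole. The fingers move at their own pace and stop on an object; the grip force is fixed at half the most. Time passes only in rows, so rows that do not move let the fingers close. It gives the time, the measured TCP pose, the force, the opening and the grip force at its end, in the units of the state.
- status.state(): the state, without advancing time (a new reading comes with each control period).
- imaging.get_image(name): name is "side" or "top"; returns a dict with "img" (420x560x3 uint8, red, green, blue), "vertical_fov" (degrees; the focal length in pixels is half the picture's height over the tangent of half this angle, whatever the lens; pixels are square), "cx", "cy" (the principal point, pixels), "position" and "orientation" of the camera in the world. Camera axes: x right, y up, looking along -z (the intrinsics and any distortion apply to the point x, -y, -z); pixel columns grow to the right and rows downward; lengths in m; the calibration is good to about 2 mm. A picture is of the moment at which its call begins. There is no depth.
- env.job_done(): hands the job in; it is judged then, once.
The state is a dict: "time": time; "joint_pos": joint angles; "qd": joint speeds; "joint_efforts": joint torques, N m; "eef_pos": TCP position; "eef_rot": TCP orientation; "force": force on the tool from outside, world axes, zero at the start; "moment": the same for the moment, N m; "finger_gap": finger opening in m; "finger_force": force on a finger pad.
Only numpy, scipy, OpenCV 4.12 (cv2) and the standard library are available. Lean on these libraries where they do the work, as an engineer would, in place of code of your own. Each camera call takes 0.05 s, during which the arm holds its last target. There are 200 camera calls.

## Task

Bring the grill's gas back on: lift the block-headed gas key up and off its hook on the ledge rack, push it fully home in the keyway of the gas reset panel, easing it past the two sticky pins without forcing it (a little rocking helps), and turn it a quarter clockwise, to the stop, against the return spring. Finish still gripping the key and holding it turned: the switch springs back if you let go. Leave the ring-headed square key on its hook, and do not knock the other kitchen things about.

Things in the scene. Friction and masses are not known exactly. Their poses are not given: they have to be found in the camera images.
- gas_key: Gas key, 75 mm long, 0.1 kg, hanging tip down on one of the rack's two hooks. Origin: middle of its tip; z up the shank to the head, y along bit wings and head width, x across the thickness. From the tip up: two-winged steel bit 22 (y) x 7 (x) x 9 high, lowest 1.5 mm tapered to 5.6 thick; shank 8 dia; collar 16 dia, 19.5 to 30 up; black block head. Same either way round.
- gas_key_head (a point): Middle of the gas key's black block head, 52.5 mm above the tip. The head is 34 wide (y) x 14 thick (x) x 45 high, a square bow; its two flat side faces, 34 apart, are the place to grip.
- gas_key_eye (a point): Middle of the eye in the gas key's head, 56 mm above the tip: 18 wide (y) x 24 high, through the head along x; the hook passes through it. Hanging, the eye's upper edge rests on the hook's bar.
- square_key: The other key on the rack, not to be taken: steel ring bow 38 dia in place of a block head, slim shank, plain 8 mm square end, 68 long. Origin at its tip, z up.
- key_rack: Steel rack 210 mm wide (y), clipped over the raised ledge behind the hobs. Origin on the ledge's top (33.5 above the worktop) under the rack's middle; its hooks point along its -x, towards the robot. Upright sheet at x = -35, 128 high.
- hook_left (a point): Top of the left hook's 6 mm bar (rack's y = +55) where a key hangs, 115 mm above the rack's origin and 103 in front of it. The bar runs on 17 further towards -x and turns up; its tip stands 9 higher than this point. Lift a key 11 to 16 mm (at 18 its eye strikes the bar from below), draw it off 40 or more along -x.
- hook_right (a point): The same point of the right hook (rack's y = -55).
- gas_panel: Steel box 191 (x) x 110 (y) mm on a clamped (immovable) swivel post on the ledge, beside the rack, reaching out towards the robot. Origin on the ledge's top (33.5 above the worktop), on the post's axis, z up; the box spans x = -155 to 36, its top is 82 up. On top: a 58 mm square flange with the keyway at x = -108; over the post a mushroom stop button, 20 high, and two lamps.
- keyway (a point): Middle of the keyway's mouth, on the flange's top face, 87 mm above the panel's origin; axes as the panel's. The slot is 26 long (y) x 10 wide (x), its mouth flared by 3.5 all round, the flange 6 thick. Until the bit is wholly through the flange (tip 15 deep) the slot keeps the key from turning; once turned, the key cannot be drawn out.
- keyway_floor (a point): Floor of the turning plug, 18 mm below the mouth; the plug's own slot is 9 wide. The key is home when its tip stands here, its collar 1.5 above the face. Two sprung pins in the plug press on the bit over the last 12 mm: a straight push needs 25 to 30 N, half of that if the key is rocked about 5 degrees to and fro about the vertical meanwhile.
- reset_switch (a joint): Angle of the plug, rad: 0 at rest (its slot along the panel's y), growing as the key is turned clockwise seen from above, stop at 1.6. A spring turns it back, with 0.1 N m at 0 and 0.3 N m at the stop; some 0.1 rad of play between key and plug.
- gn_onion: Steel pan of diced onion, 109 x 177 x 65, bystander; origin under its middle.
- kitchen_timer: Twist timer, 66 dia x 42, bystander; origin under its middle.
- sauce_cup_0: Small steel cup of sauce, 65 dia x 42, bystander; origin under its middle.
- tongs_0: Steel tongs, 54 x 237 x 22, lying, bystander; origin under the middle.
- cutting_board: White board 215 x 300 x 18 with two lemons, at the left, bystander; origin under its middle.
Things that resemble listed ones, but are neither listed nor needed, are in the scene too. What is shaped like the gas_key but green is not meant.

How it is judged:
By the outcome, as a careful person would: the job done as asked, in the order asked, and still so for the second after the job is handed in, while the arm keeps its last pose, push and grip.
It also fails if it takes over 58 s, if anything falls off the work surface, if the arm or the gripper's body presses on something with over 40 N, if the wrist force passes 120 N, or if a joint passes its speed limit or range.

## Working session

There is one attempt and no reset: what is moved stays moved. The work goes in short steps, Python scripts to look and compute and a shell command to move; the robot and the scene stay as the last step left them, time stands still between calls to the robot, and variables do not carry over. Pictures are saved under pics/ and viewed, at most 10 in all, crops included, and the job is handed in when it is done.

```bash
mkdir -p pics; ls
python3 - <<'E'
from station import status, imaging, env
import cv2
print(env.grip_depth, status.state())
for n in ("side","top"):
    d=imaging.get_image(n); cv2.imwrite(f"pics/{n}0.png",d["img"][:,:,::-1])
    print({k:v for k,v in d.items() if k!="img"})
E
```

```text
pics
-0.0187 {'time': 0.0, 'joint_pos': array([ 1.17904874e+00,  2.38750612e-01, -1.42327906e-02,  1.31918185e+00,
       -3.88645242e-06,  1.57081212e+00]), 'qd': array([-0.00018279, -0.00058267,  0.00099504,  0.00194976,  0.00182542,
       -0.00098801]), 'joint_efforts': array([ 1.08209551e-03, -5.38782263e+01,  3.46441412e+01,  1.80975592e-02,
        1.26795603e-04,  1.25611734e-05]), 'eef_pos': array([0.20029644, 0.48485963, 0.2307018 ]), 'eef_rot': array([-1.31301659e-04,  1.94631394e-01,  9.80876216e-01, -6.71755492e-04]), 'force': array([-0.13831805,  0.55580569, -0.06019287]), 'moment': array([ 0.01214084, -0.06585176, -0.03158249]), 'finger_force': 0.0, 'finger_gap': 0.08529464987713423}
{'vertical_fov': 52.133690495772356, 'cx': 272.9869689317619, 'cy': 211.70537887607153, 'position': array([-0.03627191, -0.85218301,  0.75590264]), 'orientation': array([ 0.81686697,  0.49515697, -0.1429408 , -0.25906729])}
{'vertical_fov': 52.870364064870834, 'cx': 279.6345944094564, 'cy': 208.55790181731928, 'position': array([0.49656971, 0.10758213, 1.19876354]), 'orientation': array([ 0.71605517,  0.02658303, -0.0275153 , -0.69699443])}
```

View pics/side0.png

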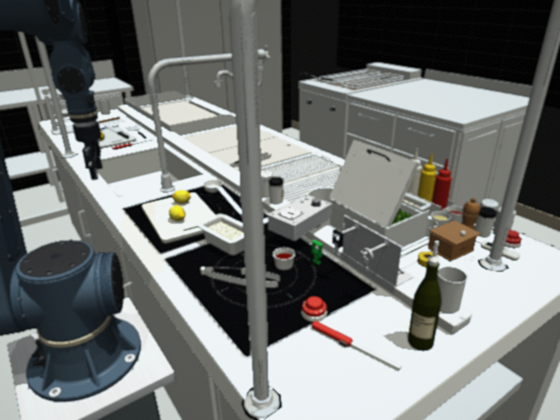

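View pics/top0.png

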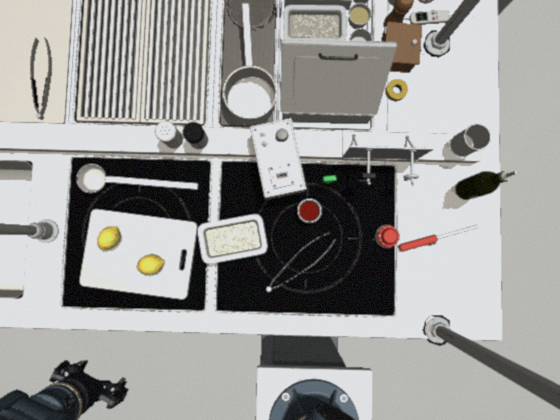

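The top view shows the gas panel at about (278,160), the rack at about (385,148) with hooks near (367,165) and (411,165), and a green decoy at (330,179). I need enlarged crops to tell the two hanging keys apart.

Run:
```python
import cv2
t=cv2.imread("pics/top0.png"); s=cv2.imread("pics/side0.png")
cv2.imwrite("pics/topc.png",cv2.resize(t[105:205,240:440],None,fx=4,fy=4,interpolation=cv2.INTER_CUBIC))
cv2.imwrite("pics/sidec.png",cv2.resize(s[180:290,260:400],None,fx=5,fy=5,interpolation=cv2.INTER_CUBIC))
```

```text
(no output)
```

View pics/topc.png

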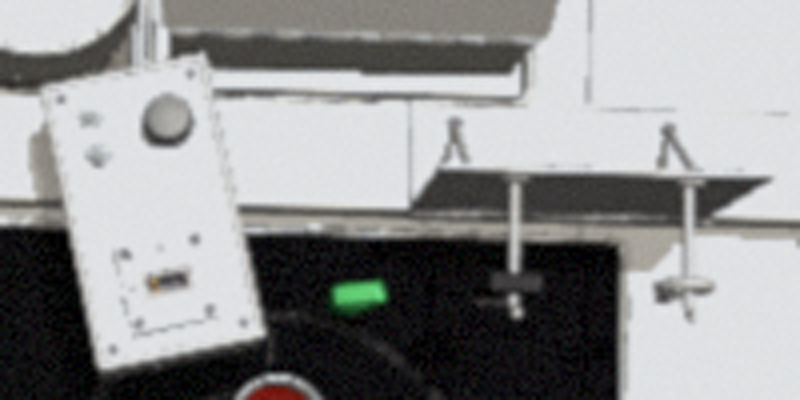

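View pics/sidec.png

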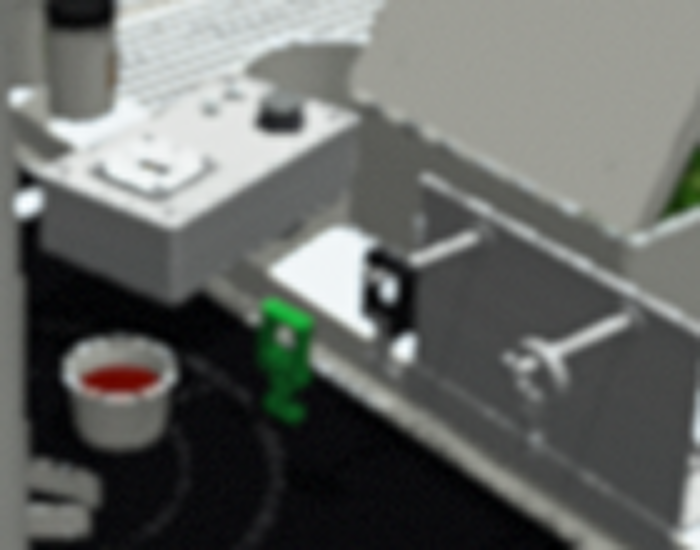

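Candidates:
- Black block head on the left hook: top (369,176), side (338,238).
- Steel ring bow on the right hook: top (411,177), side (368,253).
- Green look-alike standing on the hob: top (330,179).

The black block head with the rectangular eye on the left hook fits the gas key, and the crop confirms it. Next I'll compute positions.

```bash
cat > h.py <<'E'
import numpy as np, cv2
from scipy.spatial.transform import Rotation as R
from scipy.optimize import least_squares
CAM={"side":(52.133690495772356,272.98697,211.70538,[-0.03627191,-0.85218301,0.75590264],[0.81686697,0.49515697,-0.1429408,-0.25906729]),
"top":(52.870364064870834,279.63459,208.5579,[0.49656971,0.10758213,1.19876354],[0.71605517,0.02658303,-0.0275153,-0.69699443])}
def rot(q): return R.from_quat([q[1],q[2],q[3],q[0]])
def proj(n,P):
    v,cx,cy,p,q=CAM[n]; f=210/np.tan(np.radians(v/2))
    c=rot(q).inv().apply(np.atleast_2d(P)-p); return np.c_[cx+f*c[:,0]/-c[:,2],cy-f*c[:,1]/-c[:,2]]
def back(n,uv,z):
    v,cx,cy,p,q=CAM[n]; f=210/np.tan(np.radians(v/2)); uv=np.atleast_2d(uv)
    d=rot(q).apply(np.c_[(uv[:,0]-cx)/f,-(uv[:,1]-cy)/f,-np.ones(len(uv))]); p=np.array(p)
    return p+d*((z-p[2])/d[:,2])[:,None]
def place(loc,x,y,yaw,z0=0.0335):
    return R.from_euler('z',yaw).apply(np.atleast_2d(loc))+[x,y,z0]
T=lambda a:np.array(a)/4+[240,105]
S=lambda a:np.array(a)/5+[260,180]
E
python3 - <<'E'
from h import *
pt=T([(40,85),(207,55),(268,338),(103,372)]); 
L=np.array([(.036,.055,.082),(.036,-.055,.082),(-.155,-.055,.082),(-.155,.055,.082)])
ps=S([(355,118),(178,222),(32,165)]); Ls=L[[1,2,3]]
kt=T([(168,281)]); ks=S([(153,165)]); K=np.array([[-.108,0,.087]])
def res(v):
    return np.r_[(proj("top",place(np.r_[L,K],*v))-np.r_[pt,kt]).ravel(),(proj("side",place(np.r_[Ls,K],*v))-np.r_[ps,ks]).ravel()]
s=least_squares(res,[.7,.15,.2],loss='soft_l1'); print("panel",s.x,np.degrees(s.x[2])); print(np.round(s.fun.reshape(-1,2),1))
print("keyway fit",place(K,*s.x),"top only",back("top",kt,.1205),"side only",back("side",ks,.1205))
# rack: sheet top corners
L2=np.array([(-.035,.105,.128),(-.035,-.105,.128)])
rt=T([(440,168),(772,178)]); rs=S([(422,178)])
H=np.array([[-.12,.055,.124],[-.12,-.055,.124]])
ht=T([(516,314),(690,318)])
def r2(v): return np.r_[(proj("top",place(np.r_[L2,H],*v))-np.r_[rt,ht]).ravel(),(proj("side",place(L2[:1],*v))-rs).ravel()]
q=least_squares(r2,[.75,-.1,0],loss='soft_l1'); print("rack",q.x,np.degrees(q.x[2]),np.round(q.fun.reshape(-1,2),1))
print("hook_left",place([[-.103,.055,.115]],*q.x))
print("key head top view",back("top",T([(516,283)]),.1555), "side head centre at z .133", back("side",S([(389,290)]),.133))
print("key head ends", back("top",T([(490,283),(542,283)]),.1555))
E
```

```text
panel [0.77001318 0.12803017 0.23628582] 13.538180288063417
[[ 0.2  0.3]
 [-0.4 -0.7]
 [-0.1 -0.5]
 [-0.6 -0.2]
 [ 0.3  0.2]
 [ 0.4  0.1]
 [-1.4  1.7]
 [ 0.7  1.9]
 [-0.4  0.3]]
keyway fit [[0.66501406 0.1027481  0.1205    ]] top only [[0.6654393  0.10349515 0.1205    ]] side only [[0.66732344 0.10362863 0.1205    ]]
rack [ 0.76779717 -0.16827682 -0.00961365] -0.5508213779457162 [[-0.4  0.3]
 [ 0.9  0.9]
 [-0.3 -1.4]
 [ 0.4 -0.8]
 [-0.9  0.2]]
hook_left [[ 0.66533067 -0.11228917  0.1485    ]]
key head top view [[ 0.66461152 -0.1132402   0.1555    ]] side head centre at z .133 [[ 0.6706977  -0.11059296  0.133     ]]
key head ends [[ 0.66416973 -0.09703258  0.1555    ]
 [ 0.66505334 -0.129449    0.1555    ]]
```

```bash
python3 -m crank '{"travel":[[0,0,0],[0,0,0],[0,0,0],[0,0,0]],"delta_rot":[[0,0,-5.6],[0,0,-5.6],[0,0,-5.6],[0,0,-5.6]],"gripper":[-1,-1,-1,-1]}'
python3 -m crank '{"travel":[[-0.01,-0.015,0],[-0.02,-0.025,0],[-0.025,-0.03,0],[-0.025,-0.03,0],[-0.025,-0.03,0],[-0.025,-0.03,0],[-0.025,-0.03,0],[-0.025,-0.03,0],[-0.025,-0.03,0],[-0.025,-0.03,0]],"delta_rot":[[0,0,0],[0,0,0],[0,0,0],[0,0,0],[0,0,0],[0,0,0],[0,0,0],[0,0,0],[0,0,0],[0,0,0]],"gripper":[-1,-1,-1,-1,-1,-1,-1,-1,-1,-1]}'
python3 -c "
from station import status;s=status.state();print(s)"
```

```text
time: 0.5
eef_pos: [0.2004, 0.485, 0.2309]
eef_rot: [-0.0, -0.002, 1.0, -0.0]
force: [-0.9, -0.5, 0.3]
finger_gap: 0.0855
finger_force: 0.0
time: 1.5
eef_pos: [0.4307, 0.2026, 0.2313]
eef_rot: [-0.0, 0.002, 1.0, -0.0]
force: [0.3, 0.3, 0.3]
finger_gap: 0.0852
finger_force: 0.0
{'time': 1.5, 'joint_pos': array([ 4.39833611e-01,  1.54481158e-01, -1.21291009e-01,  1.29535768e+00,
       -2.41555549e-04,  4.43515372e-01]), 'qd': array([-0.80514018,  0.14690968,  0.17716653,  0.02753682, -0.00175084,
       -0.800951  ]), 'joint_efforts': array([  5.738208  , -49.65681195,  32.86143064,   0.37509679,
        -0.07118135,   1.30567655]), 'eef_pos': array([0.43069267, 0.20259228, 0.23125769]), 'eef_rot': array([-9.91304331e-05,  1.84085898e-03,  9.99998284e-01, -1.80469859e-04]), 'force': array([0.27224659, 0.30789085, 0.26888856]), 'moment': array([ 0.01363008, -0.03676514, -0.07733426]), 'finger_force': 0.0, 'finger_gap': 0.0852306019936553}
```

```bash
python3 -m crank '{"travel":[[-0.026,-0.036,0],[-0.026,-0.036,0],[-0.026,-0.036,0],[-0.026,-0.036,0],[-0.026,-0.036,0],[-0.026,-0.036,0],[-0.026,-0.034,0],[-0.025,-0.032,0],[-0.018,-0.023,0],[-0.010,-0.012,0]],"delta_rot":[[0,0,0],[0,0,0],[0,0,0],[0,0,0],[0,0,0],[0,0,0],[0,0,0],[0,0,0],[0,0,0],[0,0,0]],"gripper":[-1,-1,-1,-1,-1,-1,-1,-1,-1,-1]}'
python3 -m crank '{"travel":[[0,0,0.01],[0,0,0.015],[0,0,0.01],[0,0,0]],"delta_rot":[[0,0,0],[0,0,0],[0,0,0],[0,0,0]],"gripper":[-1,-1,-1,-1]}'
python3 - <<'E'
from station import imaging
import cv2
a=imaging.get_image("side")["img"][:,:,::-1]; 
cv2.imwrite("pics/s1.png",cv2.resize(a[150:270,260:420],None,fx=5,fy=5,interpolation=cv2.INTER_CUBIC))
E
```

```text
time: 2.5
eef_pos: [0.6652, -0.1155, 0.2303]
eef_rot: [-0.001, 0.003, 1.0, -0.0]
force: [0.2, -0.2, 0.7]
finger_gap: 0.0854
finger_force: 0.0
time: 2.9
eef_pos: [0.6633, -0.1117, 0.1944]
eef_rot: [-0.002, 0.001, 1.0, 0.0]
force: [0.5, 0.5, 1.1]
finger_gap: 0.0854
finger_force: 0.0
```

View pics/s1.png

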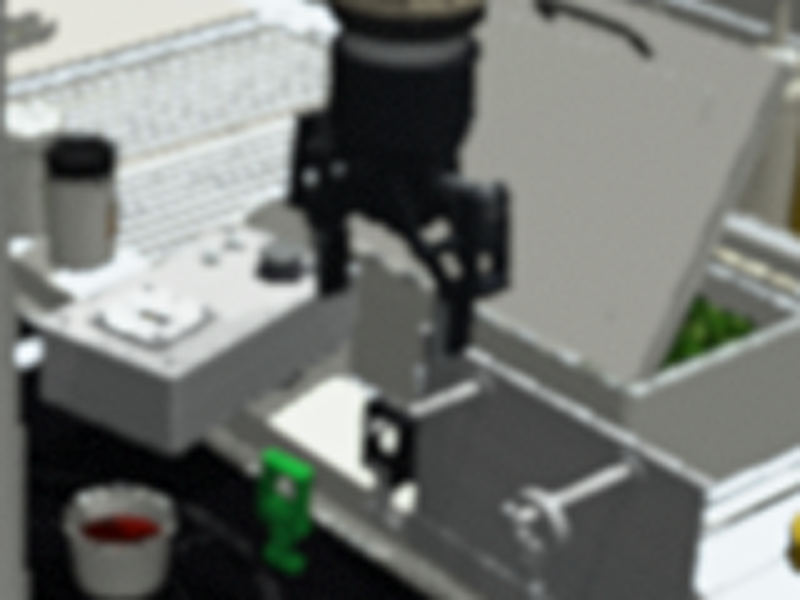

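The open fingers straddle the key at about (390,440) in this crop, one on each side, with the panel and hooks clear. Descending and closing.

```bash
python3 -m crank '{"travel":[[-0.001,0,0.01],[-0.001,0,0.015],[0,0,0.015],[0,0,0.015],[0,0,0.015],[0,0,0.012],[0,0,0]],"delta_rot":[[0,0,0],[0,0,0],[0,0,0],[0,0,0],[0,0,0],[0,0,0],[0,0,0]],"gripper":[-1,-1,-1,-1,-1,-1,-1]}'
python3 -m crank '{"travel":[[0,0,0],[0,0,0],[0,0,0],[0,0,0],[0,0,0],[0,0,0],[0,0,0],[0,0,0]],"delta_rot":[[0,0,0],[0,0,0],[0,0,0],[0,0,0],[0,0,0],[0,0,0],[0,0,0],[0,0,0]],"gripper":[-0.5,0,0.3,0.6,1,1,1,1]}'
python3 - <<'E'
from station import imaging
import cv2
a=imaging.get_image("side")["img"][:,:,::-1]; b=imaging.get_image("top")["img"][:,:,::-1]
A=cv2.resize(a[180:260,290:390],None,fx=6,fy=6,interpolation=cv2.INTER_CUBIC)
cv2.imwrite("pics/s2.png",A);cv2.imwrite("pics/t2.png",b)
E
```

```text
time: 3.65
eef_pos: [0.666, -0.1119, 0.1126]
eef_rot: [-0.001, 0.0, 1.0, 0.0]
force: [-0.3, 0.0, 0.7]
finger_gap: 0.0855
finger_force: 0.0
time: 4.45
eef_pos: [0.6674, -0.1123, 0.1151]
eef_rot: [0.001, 0.0, 1.0, -0.0]
force: [-0.3, 0.4, 5.4]
finger_gap: 0.0335
finger_force: 59.2
```

View pics/s2.png

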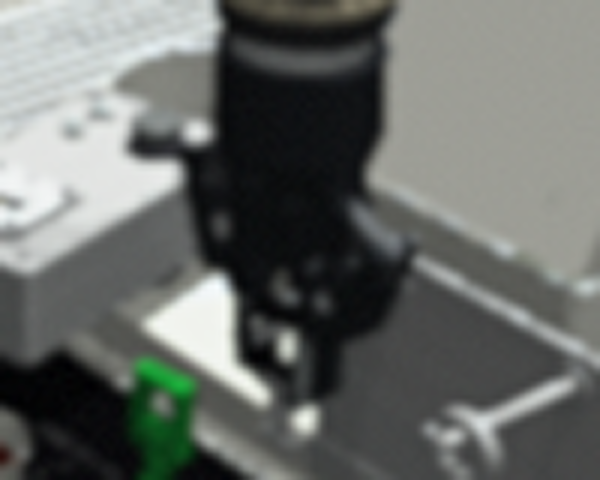

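The gap is 33.5 mm at 59 N: the key head is held, with the shank visible at about (300,420). Lifting about 13 mm.

```bash
python3 -m crank '{"travel":[[0,0,-0.004],[0,0,-0.004],[0,0,-0.004],[0,0,-0.003],[0,0,0],[0,0,0]],"delta_rot":[[0,0,0],[0,0,0],[0,0,0],[0,0,0],[0,0,0],[0,0,0]],"gripper":[1,1,1,1,1,1]}'
```

```text
time: 5.15
eef_pos: [0.6669, -0.1122, 0.1293]
eef_rot: [-0.0, 0.0, 1.0, -0.0]
force: [-0.1, 0.3, -1.6]
finger_gap: 0.0334
finger_force: 59.5
```

```bash
python3 -m crank '{"travel":[[0.005,0,0],[0.01,0,0],[0.01,0,0],[0.01,0,0],[0.01,0,0],[0.01,0,0],[0.005,0,0],[0,0,0]],"delta_rot":[[0,0,0],[0,0,0],[0,0,0],[0,0,0],[0,0,0],[0,0,0],[0,0,0],[0,0,0]],"gripper":[1,1,1,1,1,1,1,1]}'
```

```text
time: 5.95
eef_pos: [0.6062, -0.1122, 0.1297]
eef_rot: [0.0, 0.001, 1.0, -0.0]
force: [0.1, 0.6, -0.4]
finger_gap: 0.0335
finger_force: 59.5
```

```bash
python3 -m crank '{"travel":[[0,0,-0.008],[0,0,-0.015],[0,0,-0.015],[0,0,-0.015],[0,0,-0.015],[0,0,-0.015],[0,0,-0.005]],"delta_rot":[[0,0,0],[0,0,0],[0,0,0],[0,0,0],[0,0,0],[0,0,0],[0,0,0]],"gripper":[1,1,1,1,1,1,1]}'
python3 -m crank '{"travel":[[-0.003,0.01,0],[-0.006,0.02,0],[-0.007,0.025,0],[-0.007,0.025,0],[-0.007,0.025,0],[-0.007,0.025,0],[-0.007,0.025,0],[-0.007,0.025,0],[-0.006,0.02,0],[-0.004,0.015,0]],"delta_rot":[[0,0,0],[0,0,0],[0,0,0],[0,0,0],[0,0,0],[0,0,0],[0,0,0],[0,0,0],[0,0,0],[0,0,0]],"gripper":[1,1,1,1,1,1,1,1,1,1]}'
python3 -m crank '{"travel":[[0,0,0],[0,0,0],[0,0,0],[0,0,0]],"delta_rot":[[0,0,-4.5],[0,0,-4.5],[0,0,-4.5],[0,0,0]],"gripper":[1,1,1,1]}'
```

```text
time: 6.65
eef_pos: [0.6081, -0.1123, 0.2193]
eef_rot: [0.001, 0.0, 1.0, -0.0]
force: [0.0, -0.0, -1.6]
finger_gap: 0.0334
finger_force: 59.6
time: 7.65
eef_pos: [0.6683, 0.1047, 0.2164]
eef_rot: [-0.001, -0.0, 1.0, -0.0]
force: [0.4, 0.1, -0.8]
finger_gap: 0.0333
finger_force: 59.7
time: 8.05
eef_pos: [0.6681, 0.1029, 0.2169]
eef_rot: [-0.0, -0.118, 0.993, -0.0]
force: [-0.4, 0.7, -0.1]
finger_gap: 0.0338
finger_force: 59.5
```

```bash
python3 -m crank '{"travel":[[0,0,0.008],[0,0,0.012],[0,0,0.012],[0,0,0.010],[0,0,0.003],[0,0,0],[0,0,0]],"delta_rot":[[0,0,0],[0,0,0],[0,0,0],[0,0,0],[0,0,0],[0,0,0],[0,0,0]],"gripper":[1,1,1,1,1,1,1]}'
python3 - <<'E'
from station import imaging,status
import cv2,numpy as np
from h import *
a=np.mean([imaging.get_image("side")["img"][:,:,::-1].astype(float) for _ in range(4)],0).astype(np.uint8)
p=np.mean([status.state()["eef_pos"] for _ in range(3)],0); print(p)
cv2.imwrite("pics/s3.png",cv2.resize(a[180:240,260:340],None,fx=10,fy=10,interpolation=cv2.INTER_CUBIC))
tip=[p[0],p[1],p[2]-.0346]; print("pred tip",(proj("side",tip)-[260,180])*10,"kw",(proj("side",[.665,.103,.1205])-[260,180])*10)
E
```

```text
time: 8.75
eef_pos: [0.6683, 0.1028, 0.1726]
eef_rot: [0.0, -0.117, 0.993, -0.0]
force: [-0.3, -0.5, -0.3]
finger_gap: 0.0334
finger_force: 59.6
[0.66841884 0.102825   0.17284519]
pred tip [[310.15024051 279.7368279 ]] kw [[301.22013821 332.86080648]]
```

View pics/s3.png

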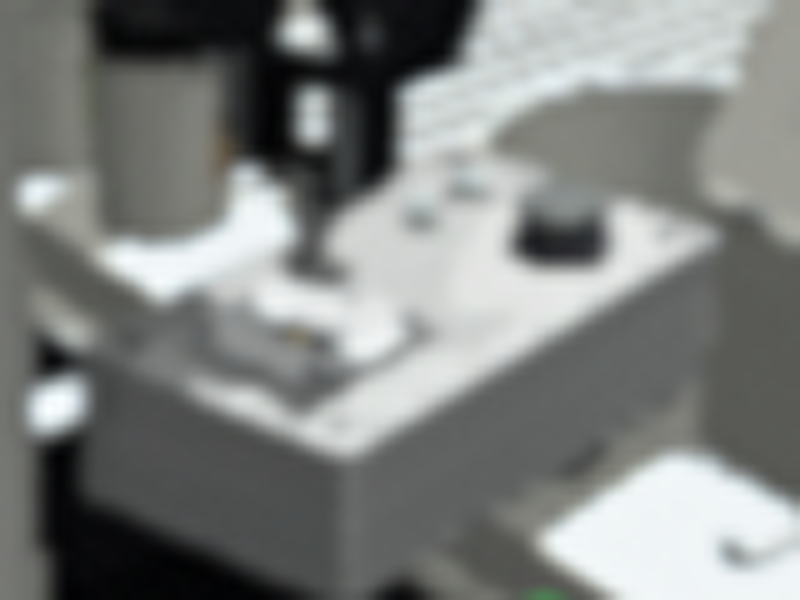

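The bit hangs above the flange: its lower edge spans about x 285–345, bottom at about y 280 in the crop, and the slot (gold spot) is at about (297,335). I'll check this against the projected bit and slot outlines.

Run:
```python
from h import *
c=lambda P:np.round((proj("side",P)-[260,180])*10)
yaw=np.radians(13.5)
B=np.array([[sx*.0035,sy*.011,z] for z in(0,.009) for sx in(-1,1) for sy in(-1,1)])
print("bit",c(place(B,.6684,.1028,yaw,.1382)).tolist())
print("shank bottom/top",c(place([[0,0,.009],[0,0,.0195],[0,0,.03]],.6684,.1028,yaw,.1382)).tolist())
S=np.array([[sx*.005,sy*.013,0] for sx in(-1,1) for sy in(-1,1)])
print("slot",c(place(S,.665,.103,yaw,.1205)).tolist())
b=c([.6684,.1028,.1382]);
for d in ([.001,0,0],[0,.001,0],[0,0,.001]): print(d,np.round(((proj("side",np.array([.6684,.1028,.1382])+d)-[260,180])*10-(proj("side",[.6684,.1028,.1382])-[260,180])*10),2))
im=cv2.imread("pics/s3.png"); g=im.mean(2)
for r in (215,230,245,255,265,275,285): print(r,g[r,250:380:6].astype(int))
print(); 
for r in (310,320,330,340,350,360): print(r,g[r,230:380:6].astype(int))
```

```text
bit [[330.0, 294.0], [276.0, 274.0], [345.0, 286.0], [290.0, 266.0], [330.0, 269.0], [276.0, 248.0], [345.0, 261.0], [290.0, 240.0]]
shank bottom/top [[310.0, 254.0], [310.0, 224.0], [310.0, 194.0]]
slot [[323.0, 351.0], [259.0, 326.0], [343.0, 340.0], [280.0, 315.0]]
[0.001, 0, 0] [[ 2.58 -0.89]]
[0, 0.001, 0] [[-1.91 -1.18]]
[0, 0, 0.001] [[-0.01 -2.85]]
215 [245 244 243 242 237 220 188 153 114  93  77  73  73  87 108 135 162 178
 193 200 205 208]
230 [245 245 245 246 245 239 217 187 143 111  89  91 106 135 162 186 202 208
 211 211 211 210]
245 [239 237 234 229 221 204 177 152 119  99  88 100 124 158 183 201 209 210
 210 210 209 209]
255 [227 222 218 207 193 170 140 115  92  83  82  97 117 145 167 184 196 201
 206 208 210 210]
265 [213 210 208 200 188 165 135 109  87  82  83  93 104 120 133 150 168 182
 197 204 208 209]
275 [210 212 213 212 207 193 170 148 126 116 110 109 107 111 119 134 156 175
 194 203 209 209]
285 [209 216 222 227 227 224 214 204 191 182 173 165 159 156 158 164 177 188
 200 207 211 211]

310 [152 151 150 158 172 193 212 223 230 229 227 225 227 229 232 234 234 233
 229 225 223 224 226 229 230]
320 [143 143 141 142 147 155 166 175 180 180 178 181 188 198 206 213 217 220
 222 223 226 229 230 232 232]
330 [144 145 143 141 139 138 136 133 129 126 125 129 136 145 152 161 172 183
 197 209 221 230 233 236 237]
340 [141 145 146 145 144 142 137 132 125 120 119 119 117 112 108 111 126 146
 176 200 223 236 239 242 242]
350 [128 134 138 141 143 143 143 143 141 139 138 135 130 120 111 108 119 135
 165 191 215 230 235 233 227]
360 [108 113 117 122 125 129 134 139 143 145 146 142 136 127 122 122 128 135
 149 163 178 189 193 192 186]
```

Prediction and picture agree to about 1–2 mm. Shifting −3.5 mm in x, then easing down with force checks.

```bash
python3 -m crank '{"travel":[[0.0034,0.0008,0],[0,0,0.006],[0,0,0.006],[0,0,0.004],[0,0,0.002],[0,0,0]],"delta_rot":[[0,0,0],[0,0,0],[0,0,0],[0,0,0],[0,0,0],[0,0,0]],"gripper":[1,1,1,1,1,1]}'
python3 -m crank '{"travel":[[0,0,0.002],[0,0,0.001],[0,0,0]],"delta_rot":[[0,0,0],[0,0,0],[0,0,0]],"gripper":[1,1,1]}'
python3 -m crank '{"travel":[[0,0,0.002],[0,0,0]],"delta_rot":[[0,0,0],[0,0,0]],"gripper":[1,1]}'
```

```text
time: 9.55
eef_pos: [0.6645, 0.1027, 0.1551]
eef_rot: [0.0, -0.117, 0.993, -0.0]
force: [-3.8, -0.2, 7.8]
finger_gap: 0.0331
finger_force: 60.8
time: 9.85
eef_pos: [0.6647, 0.1028, 0.1546]
eef_rot: [0.002, -0.117, 0.993, 0.0]
force: [-8.3, -2.0, 24.0]
finger_gap: 0.0333
finger_force: 62.7
time: 10.05
eef_pos: [0.6659, 0.103, 0.154]
eef_rot: [0.003, -0.117, 0.993, 0.0]
force: [-6.6, -0.7, 29.7]
finger_gap: 0.0331
finger_force: 63.2
```

The sideways force is toward −x at the flare, so the key sits too far +x. Backing up and shifting.

```bash
python3 -m crank '{"travel":[[0,0,-0.005],[0,0,-0.002],[0.003,0,0],[0,0,0]],"delta_rot":[[0,0,0],[0,0,0],[0,0,0],[0,0,0]],"gripper":[1,1,1,1]}'
python3 -m crank '{"travel":[[0,0,0.002],[0,0,0.002],[0,0,0]],"delta_rot":[[0,0,0],[0,0,0],[0,0,0]],"gripper":[1,1,1]}'
python3 -m crank '{"travel":[[0,0,0.002],[0,0,0]],"delta_rot":[[0,0,0],[0,0,0]],"gripper":[1,1]}'
```

```text
time: 10.45
eef_pos: [0.6611, 0.1019, 0.1555]
eef_rot: [-0.001, -0.117, 0.993, -0.0]
force: [0.1, -0.5, -1.7]
finger_gap: 0.033
finger_force: 59.7
time: 10.75
eef_pos: [0.6616, 0.102, 0.1548]
eef_rot: [0.001, -0.117, 0.993, -0.0]
force: [-7.4, -1.3, 20.1]
finger_gap: 0.0329
finger_force: 62.2
time: 10.95
eef_pos: [0.6625, 0.1023, 0.1544]
eef_rot: [0.002, -0.117, 0.993, 0.0]
force: [-7.0, -0.5, 28.3]
finger_gap: 0.0332
finger_force: 63.1
```

```bash
python3 -m crank '{"travel":[[0,0,-0.004],[0,0,0]],"delta_rot":[[0,0,0],[0,0,0]],"gripper":[1,1]}'
python3 - <<'E'
from station import imaging,status
from h import *
a=np.mean([imaging.get_image("side")["img"][:,:,::-1].astype(float) for _ in range(4)],0).astype(np.uint8)
cv2.imwrite("pics/side4.png",a)
p=np.mean([status.state()["eef_pos"] for _ in range(3)],0); print(p)
z=lambda i:cv2.resize(i,None,fx=10,fy=10,interpolation=cv2.INTER_CUBIC)
s0=cv2.imread("pics/side0.png");t0=cv2.imread("pics/top0.png");t2=cv2.imread("pics/t2.png")
A=np.hstack([z(s0[188:230,270:310]),z(a[188:230,270:310])])
B=np.hstack([z(t0[166:184,262:302]),z(t2[166:184,262:302])])
cv2.imwrite("pics/c4.png",np.vstack([A,B]))
print("kw side",(proj("side",[.665,.103,.1205])-[270,188])*10,"top",(proj("top",[.665,.103,.1205])-[262,166])*10+[0,420])
print("tip",(proj("side",[p[0],p[1],p[2]-.0346])-[270,188])*10)
E
```

```text
time: 11.15
eef_pos: [0.6619, 0.1021, 0.1546]
eef_rot: [0.0, -0.117, 0.993, -0.0]
force: [0.1, 0.4, 9.1]
finger_gap: 0.0333
finger_force: 60.6
[0.66201303 0.10213781 0.1546247 ]
kw side [[201.22013821 252.86080648]] top [[201.87651512 514.24153426]]
tip [[195.16862143 257.95385194]]
```

View pics/c4.png

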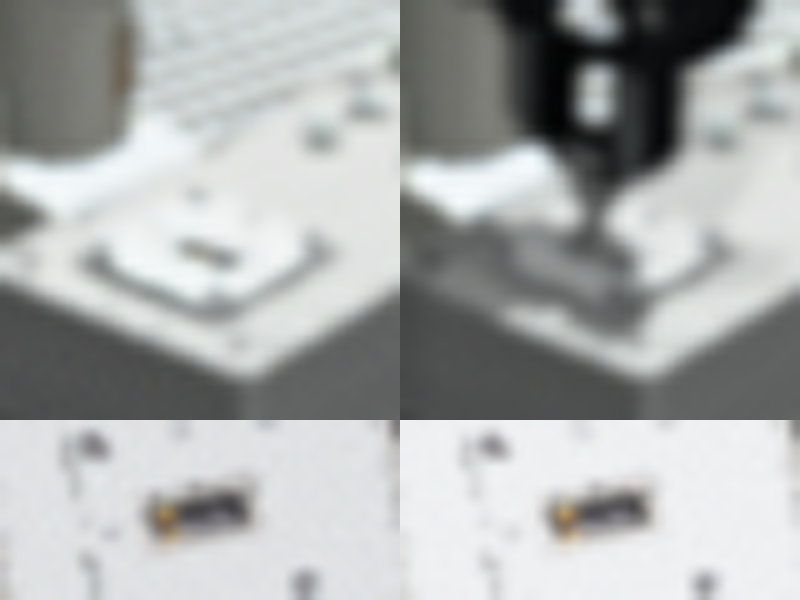

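The left panel shows the slot at about (207,252), while the key's shank on the right is at about (595,200), i.e. relative 195. So the tip rests on the flat face slightly short of the slot on the −x side. I'll slide it +x under light pressure until it drops into the flare.

```bash
python3 -m crank '{"travel":[[-0.002,0,0],[-0.001,0,0]],"delta_rot":[[0,0,0],[0,0,0]],"gripper":[1,1]}'
python3 -m crank '{"travel":[[-0.001,0,0],[-0.001,0,0]],"delta_rot":[[0,0,0],[0,0,0]],"gripper":[1,1]}'
python3 -m crank '{"travel":[[-0.001,0,0],[-0.001,0,0]],"delta_rot":[[0,0,0],[0,0,0]],"gripper":[1,1]}'
python3 -m crank '{"travel":[[-0.001,0,0],[-0.001,0,0]],"delta_rot":[[0,0,0],[0,0,0]],"gripper":[1,1]}'
```

```text
time: 11.55
eef_pos: [0.664, 0.1026, 0.1545]
eef_rot: [-0.001, -0.117, 0.993, -0.0]
force: [-4.5, -1.4, 10.3]
finger_gap: 0.0333
finger_force: 60.8
time: 11.75
eef_pos: [0.6659, 0.103, 0.1544]
eef_rot: [-0.001, -0.117, 0.993, -0.0]
force: [-5.6, -1.9, 9.4]
finger_gap: 0.0332
finger_force: 60.8
time: 11.95
eef_pos: [0.668, 0.1035, 0.1541]
eef_rot: [-0.001, -0.117, 0.993, -0.0]
force: [-1.3, -0.8, -1.3]
finger_gap: 0.0336
finger_force: 59.8
time: 12.15
eef_pos: [0.6703, 0.1042, 0.1533]
eef_rot: [-0.001, -0.117, 0.993, -0.0]
force: [0.5, -0.7, -0.4]
finger_gap: 0.0332
finger_force: 59.8
```

It dropped free at about x = 0.668, so the slot centre is near x = 0.672. Centring, then going down.

```bash
python3 -m crank '{"travel":[[-0.0015,0,0],[0,0,0.002],[0,0,0]],"delta_rot":[[0,0,0],[0,0,0],[0,0,0]],"gripper":[1,1,1]}'
python3 -m crank '{"travel":[[0,0,0.002],[0,0,0]],"delta_rot":[[0,0,0],[0,0,0]],"gripper":[1,1]}'
python3 -m crank '{"travel":[[0,0,0.0015],[0,0,0]],"delta_rot":[[0,0,0],[0,0,0]],"gripper":[1,1]}'
```

```text
time: 12.45
eef_pos: [0.6716, 0.1046, 0.1517]
eef_rot: [-0.001, -0.117, 0.993, 0.0]
force: [-1.3, -0.2, -2.3]
finger_gap: 0.0336
finger_force: 59.7
time: 12.65
eef_pos: [0.6716, 0.1046, 0.1499]
eef_rot: [-0.0, -0.117, 0.993, 0.0]
force: [-1.6, 1.8, -2.6]
finger_gap: 0.0333
finger_force: 59.7
time: 12.85
eef_pos: [0.6716, 0.1046, 0.1486]
eef_rot: [-0.0, -0.117, 0.993, 0.0]
force: [-3.5, 1.1, -0.6]
finger_gap: 0.0328
finger_force: 59.8
```

```bash
python3 -m crank '{"travel":[[0.0005,0,0.0015],[0,0,0]],"delta_rot":[[0,0,0],[0,0,0]],"gripper":[1,1]}'
python3 -m crank '{"travel":[[0,0,0.0015],[0,0,0]],"delta_rot":[[0,0,0],[0,0,0]],"gripper":[1,1]}'
```

```text
time: 13.05
eef_pos: [0.6713, 0.1045, 0.1472]
eef_rot: [-0.0, -0.117, 0.993, 0.0]
force: [-3.7, 1.8, -0.4]
finger_gap: 0.0333
finger_force: 59.9
time: 13.25
eef_pos: [0.6714, 0.1045, 0.1464]
eef_rot: [0.0, -0.117, 0.993, 0.0]
force: [-4.1, 0.3, 5.0]
finger_gap: 0.0335
finger_force: 60.6
```

```bash
python3 -m crank '{"travel":[[0.001,0,0],[0,0,0.001],[0,0,0.001],[0,0,0.001],[0,0,0.001],[0,0,0.001]],"delta_rot":[[0,0,4],[0,0,-4],[0,0,-5],[0,0,5],[0,0,5],[0,0,-5]],"gripper":[1,1,1,1,1,1]}'
```

```text
time: 13.85
eef_pos: [0.6708, 0.1042, 0.1414]
eef_rot: [0.001, -0.116, 0.993, -0.0]
force: [-2.7, 1.7, 5.1]
finger_gap: 0.0332
finger_force: 60.3
```

Going in easily with about 5 N; depth is about 13 mm. Continuing with rocking.

```bash
python3 -m crank '{"travel":[[0,0,0.001],[0,0,0.001],[0,0,0.001],[0,0,0.001]],"delta_rot":[[0,0,-5],[0,0,5],[0,0,5],[0,0,-5]],"gripper":[1,1,1,1]}'
python3 -m crank '{"travel":[[0,0,0.001],[0,0,0.001],[0,0,0.0005],[0,0,0.0005],[0,0,0]],"delta_rot":[[0,0,-5],[0,0,5],[0,0,5],[0,0,-5],[0,0,0]],"gripper":[1,1,1,1,1]}'
```

```text
time: 14.25
eef_pos: [0.6707, 0.1036, 0.1367]
eef_rot: [0.0, -0.115, 0.993, -0.001]
force: [-1.6, -1.6, 2.3]
finger_gap: 0.0335
finger_force: 60.0
time: 14.75
eef_pos: [0.671, 0.1036, 0.1364]
eef_rot: [0.001, -0.118, 0.993, -0.001]
force: [-7.8, -2.8, 16.6]
finger_gap: 0.0334
finger_force: 61.9
```

```bash
python3 -m crank '{"travel":[[0,0,0.0005],[0,0,0.0005],[0,0,0],[0,0,0],[0,0,0]],"delta_rot":[[0,0,-5],[0,0,5],[0,0,5],[0,0,-5],[0,0,0]],"gripper":[1,1,1,1,1]}'
python3 -c "
from station import status
for _ in range(2): s=status.state();print(s['eef_pos'],s['moment'],s['joint_pos'][5])"
```

```text
time: 15.25
eef_pos: [0.671, 0.1036, 0.1363]
eef_rot: [0.002, -0.118, 0.993, -0.001]
force: [-9.8, -3.1, 23.5]
finger_gap: 0.0334
finger_force: 62.6
[0.67100366 0.10359335 0.13628226] [-0.59383873  2.27875043 -0.01012358] -0.08323115740817798
[0.67100366 0.10359335 0.13628226] [-0.59383873  2.27875043 -0.01012358] -0.08323115740817798
```

Seated: depth is about 18.4 mm and more push doesn't sink it. Relieving the side load, then turning clockwise in steps with force checks.

```bash
python3 -m crank '{"travel":[[0.001,0,-0.001],[0.0005,0,0],[0,0,0]],"delta_rot":[[0,0,0],[0,0,0],[0,0,0]],"gripper":[1,1,1]}'
python3 -m crank '{"travel":[[0,0,0],[0,0,0],[0,0,0],[0,0,0],[0,0,0]],"delta_rot":[[0,0,6],[0,0,6],[0,0,6],[0,0,6],[0,0,0]],"gripper":[1,1,1,1,1]}'
python3 -c "
from station import status
s=status.state();print(s['eef_pos'],s['moment'],s['joint_pos'][5])"
```

```text
time: 15.55
eef_pos: [0.6707, 0.1035, 0.1364]
eef_rot: [0.003, -0.117, 0.993, -0.0]
force: [-2.4, -0.3, 14.1]
finger_gap: 0.0331
finger_force: 61.3
time: 16.05
eef_pos: [0.6695, 0.1031, 0.1364]
eef_rot: [0.002, 0.094, 0.996, -0.0]
force: [-6.8, -2.5, 18.0]
finger_gap: 0.0333
finger_force: 61.9
[0.66951459 0.10311458 0.13636646] [-0.6410571   1.73993687  0.1359036 ] 0.3415022274317804
```

```bash
python3 -m crank '{"travel":[[0.001,-0.0005,0],[0,0,0],[0,0,0],[0,0,0],[0,0,0]],"delta_rot":[[0,0,6],[0,0,6],[0,0,6],[0,0,6],[0,0,0]],"gripper":[1,1,1,1,1]}'
python3 -c "
from station import status
s=status.state();print(s['eef_pos'],s['moment'],s['joint_pos'][5])"
```

```text
time: 16.55
eef_pos: [0.6684, 0.1029, 0.1364]
eef_rot: [0.002, 0.299, 0.954, 0.0]
force: [-7.1, -2.1, 17.9]
finger_gap: 0.0333
finger_force: 61.9
[0.66839017 0.1028811  0.13641047] [-0.59262054  1.88423077  0.23702405] 0.7601078426236796
```

```bash
python3 -m crank '{"travel":[[0.0006,-0.0006,0],[0.0006,-0.0006,0],[0,0,0],[0,0,0],[0,0,0]],"delta_rot":[[0,0,6],[0,0,6],[0,0,6],[0,0,6],[0,0,0]],"gripper":[1,1,1,1,1]}'
python3 -c "
from station import status
s=status.state();print(s['eef_pos'],s['moment'],s['joint_pos'][5])"
```

```text
time: 17.05
eef_pos: [0.6674, 0.1032, 0.1364]
eef_rot: [0.002, 0.49, 0.871, 0.001]
force: [-4.7, 0.0, 16.0]
finger_gap: 0.0331
finger_force: 61.7
[0.66740699 0.10319428 0.13638469] [-0.17818797  1.30517265  0.22961788] 1.178955830027596
```

```bash
python3 -m crank '{"travel":[[0.0005,-0.0009,0],[0,0,0],[0,0,0],[0,0,0]],"delta_rot":[[0,0,6],[0,0,6],[0,0,6],[0,0,0]],"gripper":[1,1,1,1]}'
python3 -m crank '{"travel":[[0,-0.0005,0],[0,0,0],[0,0,0]],"delta_rot":[[0,0,4],[0,0,4],[0,0,0]],"gripper":[1,1,1]}'
python3 -c "
from station import status
s=status.state();print(s['eef_pos'],s['moment'],s['joint_pos'][5])"
```

```text
time: 17.45
eef_pos: [0.667, 0.1037, 0.1365]
eef_rot: [0.002, 0.621, 0.784, 0.002]
force: [-3.3, 1.3, 14.8]
finger_gap: 0.0332
finger_force: 61.5
time: 17.75
eef_pos: [0.6667, 0.1038, 0.1364]
eef_rot: [0.002, 0.673, 0.739, 0.002]
force: [-1.1, 3.4, 14.4]
finger_gap: 0.033
finger_force: 61.5
[0.66668449 0.10380887 0.13644048] [0.57822535 0.60747764 0.23740031] 1.6315572756367143
```

```bash
for i in 1; do python3 -m crank '{"travel":[[0,0,0],[0,0,0]],"delta_rot":[[0,0,3],[0,0,0]],"gripper":[1,1]}'; python3 -c "
from station import status
s=status.state();print(s['moment'],s['joint_pos'][5])"; done
python3 -m crank '{"travel":[[0,0,0],[0,0,0]],"delta_rot":[[0,0,3],[0,0,0]],"gripper":[1,1]}'; python3 -c "
from station import status
s=status.state();print(s['moment'],s['joint_pos'][5])"
```

```text
time: 17.95
eef_pos: [0.6666, 0.1039, 0.1365]
eef_rot: [0.001, 0.692, 0.722, 0.002]
force: [-1.0, 2.8, 13.4]
finger_gap: 0.0329
finger_force: 61.5
[0.68624032 0.65180526 0.38860537] 1.683101996476569
time: 18.15
eef_pos: [0.6667, 0.1039, 0.1364]
eef_rot: [0.001, 0.711, 0.704, 0.002]
force: [-1.4, 2.3, 13.8]
finger_gap: 0.0333
finger_force: 61.4
[0.61625937 0.65973966 0.77421507] 1.7348475593666364
```

The moment rises sharply (0.24 → 0.39 → 0.77 N m), so the key is at the stop. Easing back slightly, holding, and checking.

```bash
python3 -m crank '{"travel":[[0,0,0],[0,0,0],[0,0,0],[0,0,0]],"delta_rot":[[0,0,-1.3],[0,0,0],[0,0,0],[0,0,0]],"gripper":[1,1,1,1]}'
python3 - <<'E'
from station import status,imaging
import cv2
s=status.state();print(s['moment'],s['joint_pos'][5])
a=imaging.get_image("side")["img"][:,:,::-1]
cv2.imwrite("pics/end.png",cv2.resize(a[150:270,250:410],None,fx=5,fy=5,interpolation=cv2.INTER_CUBIC))
E
```

```text
time: 18.55
eef_pos: [0.6667, 0.104, 0.1364]
eef_rot: [0.001, 0.702, 0.712, 0.003]
force: [-2.4, 2.4, 13.5]
finger_gap: 0.0335
finger_force: 61.5
[0.69527566 0.56452012 0.44481338] 1.7109357557249798
```

View pics/end.png

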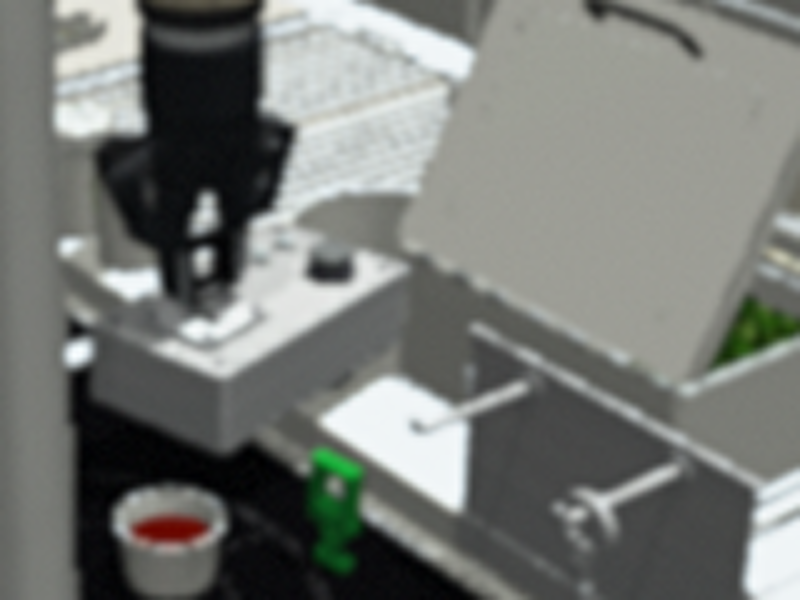

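The key is seated in the flange at about (205,310), turned, and still gripped. The ring key is still on its hook at about (590,500), and the green decoy, cup and button have not moved. I'll add a touch more turn for margin, then hand in.

```bash
python3 -m crank '{"travel":[[0,0,0],[0,0,0],[0,0,0]],"delta_rot":[[0,0,0.8],[0,0,0],[0,0,0]],"gripper":[1,1,1]}'; python3 -c "
from station import status,env
print(status.state()['moment']); print(env.job_done())"
```

```text
time: 18.9
eef_pos: [0.6667, 0.1039, 0.1364]
eef_rot: [0.001, 0.707, 0.707, 0.003]
force: [-1.6, 2.7, 13.7]
finger_gap: 0.0332
finger_force: 61.4
[0.66414915 0.66851994 0.65227038]
the job is handed in; nothing more can be done
None
```

I took the gas key off its hook, pushed it fully home with gentle rocking, turned it a quarter clockwise to the stop, and handed the job in at 18.9 s, still gripping and holding it turned; no verdict was returned.

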